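Slide the hub pin into the carousel base

ROBOT

A 7-joint arm with a two-finger parallel gripper is mounted at the origin on the work surface. World frame = base frame: x ahead of the robot, y to its left, z up, the work surface at z = 0. Lengths are in m, angles in rad, forces in N, time in s.
With the tool pointing down it reaches from about 0.4 to 0.75 m from the base axis. Payload 19.5 kg.
Tool frame: the origin (TCP) lies midway between the tips of the shut fingers; the grasp point (between the pads) lies r.pinch_z behind it (r.pinch_z is the distance from the TCP to the grasp point, in m); z points along the fingers, y is the line along which they close (so a half turn about z gives the same grasp; the last joint's range is limited). The gripper opens to 85 mm and grips with 20 to 120 N. Pads are 22 mm wide; open, the fingers measure 114 mm over their backs; the gripper's body (76 mm by 85 mm) begins 54 mm behind the grasp point. The pads swing forward as they close: fully open they stand 13 mm farther back than shut.
Start: joints at [-1.171, 0.707, -0.028, 1.485, 0.022, 0.951, -0.075], TCP at [0.246, 0.52, 0.231] pointing down, gripper open.
Joint ranges: [-2.71, 2.71], [-0.32, 2.16], [-1.57, 1.52], [0, 2.45], [-1.46, 4.6], [0, 2.02], [-2.83, 2.83]. Speed limits (rad/s): [1.89, 1.89, 2.57, 2.57, 3.01, 3.01, 3.01].

INTERFACE

Orientations are given as a rotation vector (axis times angle).
In Python, from plant import r gives the robot as it stands. The module is installed in compiled form; this text tells all that it offers.
- The arm moves only by the tool step_arm, never from a script. Its argument "series" is a list of rows, each a list of 7 numbers: the shift along the tool's x, y, z in mm, then the turn, a rotation vector about the tool's x, y, z in degrees, then the opening, from 0 (shut) to 1 (fully open). A call has 1 to 5 rows; each row shifts and turns the commanded pose from where the row before left it, along the tool's axes as they then stand; what a row does not reach is not made up. A row lasts 1/10 s, in which the tool goes at most 50 mm and 8.59 degrees, less where a joint would pass 70% of its speed; a pose out of reach is approached as far as the arm can. A call with a gripper value outside its range is refused whole. The fingers move at their own pace and stop on an object; "newtons" is the grip in N (left out, the last holds). Time passes only in rows, so rows that do not move let the fingers close. It gives the time, the measured TCP pose, the force, the opening and the grip force at its end, in the units of the state.
- r.observe(): the state, without advancing time (a new reading comes with each control period).
- r.get_image(name): name is "scene" or "top"; returns a dict with "img" (400x640x3 uint8, red, green, blue), "z_map" (400x640 float32, m along the optical axis (not along the pixel's ray), 0 where there is no reading), "fx", "fy", "cx", "cy" (pixels), "position" and "rotation" of the camera in the world. Camera axes: x right, y down, z forward; pixel columns grow to the right and rows downward; lengths in m; the calibration is good to about 2 mm. A picture is of the moment at which its call begins.
- r.hand_in(): hands the job in; it is judged then, once.
The state is a dict: "t": time; "joint_pos": joint angles; "qd": joint speeds; "tau": joint torques, N m; "tool_pos": TCP position; "ee_rot": TCP orientation; "ft_force": force on the tool from outside, world axes, zero at the start; "moment": the same for the moment, N m; "opening": opening from 0.0 (shut) to 1.0 (fully open); "gripper_force": force on a finger pad.
Only numpy, scipy, OpenCV 4.12 (cv2) and the standard library are available. Lean on these libraries where they do the work, as an engineer would, in place of code of your own. Each camera call takes 0.05 s, during which the arm holds its last target. There are 200 camera calls.

TASK

Get the reagent carousel's base plate ready: pick up the tall hub pin with the flange and slim steel foot, set its foot down on the bare plate at least 6 cm from the centre of the blind hole, and slide it upright across the plate, without lifting it, until it drops into the hole. Let go of it standing upright with its flange flat on the plate. Leave the drum-shaped plug and the flat cap where they are.

Things in the scene. Friction and masses are not known exactly. Their poses are not given: they have to be found in the camera images.
- pin_mid (a point): Middle of the upright hub pin, 38 mm above its foot's underside; z up. Loose, round, 76 mm tall, 0.12 kg, the tallest of three beige parts. From the bottom: steel foot 20 mm across, 20 mm long; toothed flange 66 mm across, 6 mm thick (20 to 26 mm up); smooth knob 26 mm across, 50 mm long (26 to 76 mm up), gripped from above.
- hole (a point): Centre of the mouth of the plate's only hole, on its flat top; z up. Round, blind, 40 mm across, 26 mm deep: 10 mm play round the foot. Seated, the pin's middle is 18 mm above this point. Fixed grey plate 240 (x) by 180 (y) mm, top 36 mm above the bench. The hole is 70 mm from its +x edge, 170 mm from its -x edge, 90 mm from both long edges: most bare space is to -x.
- plug: Bystander, loose on the bench: beige transit plug, a plain 48 mm diameter drum 30 mm tall with a flat 44 by 12 mm wing grip on top, 54 mm tall in all, too wide for the hole. Origin at the centre of its underside.
- cap: Bystander, loose on the bench: beige flat cap, a toothed disc 66 mm in diameter and 8 mm thick lying on the bench with a short 26 mm diameter knob, 26 mm tall in all, with no foot. Origin at the centre of its underside.
Things that resemble listed ones, but are neither listed nor needed, are in the scene too. Leave any orange look-alike of the part that bears pin_mid alone.

How it is judged:
By the outcome, as a careful person would: the job done as asked, in the order asked, and still so for the second after the job is handed in, with the robot touching nothing.
It also fails if it takes over 38 s, if anything falls off the work surface, if the arm or the gripper's body presses on something with over 40 N, if the wrist force passes 120 N, or if a joint passes its speed limit or range.

## Working session

There is one attempt and no reset: what is moved stays moved. The work goes in short steps, Python scripts to look and compute and a tool call to move; the robot and the scene stay as the last step left them, time stands still between calls to the robot, and variables do not carry over. Pictures are saved under pics/ and viewed, at most 10 in all, crops included, and the job is handed in when it is done.

Besides the shell and the picture viewer there is one more tool, called after "Call:" as name([rows], argument=value, ...), one row to a line, values as JSON. step_arm: Moves the arm, as the interface text tells. Its arguments: {"type":"object","properties":{"series":{"type":"array"},"newtons":{"type":"number"}},"required":["series"]}

```bash
mkdir -p pics; cat > h.py <<'E'
import numpy as np, cv2
from plant import r
from scipy.spatial.transform import Rotation as R
def grab(name):
    d=r.get_image(name); z=d["z_map"]; v,u=np.mgrid[:400,:640]
    P=np.stack([(u-d["cx"])/d["fx"]*z,(v-d["cy"])/d["fy"]*z,z],-1)
    Rm=np.array(d["rotation"]); Rm=Rm if Rm.shape==(3,3) else R.from_rotvec(Rm).as_matrix()
    W=P@Rm.T+np.array(d["position"]); W[z==0]=np.nan
    return d["img"],W,d
def save(img,n): cv2.imwrite("pics/"+n+".png",img[...,::-1])
def state():
    s=r.observe(); print({k:np.round(s[k],3).tolist() for k in("t","tool_pos","ee_rot","ft_force","opening","gripper_force")})
    print(np.round(R.from_rotvec(s["ee_rot"]).as_matrix(),3).tolist()); return s
E
python3 - <<'E'
from h import *
i,W,d=grab("top"); save(i,"top0"); print(d["position"],d["rotation"])
j,W2,d2=grab("scene"); save(j,"sc0"); print(d2["position"])
np.savez("f0.npz",W=W,W2=W2,i=i)
state(); print(r.pinch_z)
E
```

```text
[ 0.3685371  -0.06832861  0.98323931] [-2.21299491  1.99580695 -0.20944939]
[ 1.31256383 -0.16596673  0.5865109 ]
{'t': 0.1, 'tool_pos': [0.246, 0.52, 0.231], 'ee_rot': [-0.688, -3.065, 0.001], 'ft_force': [0.292, -0.433, -0.77], 'opening': 1.002, 'gripper_force': 0.0}
[[-0.904, 0.428, -0.0], [0.428, 0.904, -0.001], [-0.0, -0.001, -1.0]]
0.0187
```

View pics/top0.png

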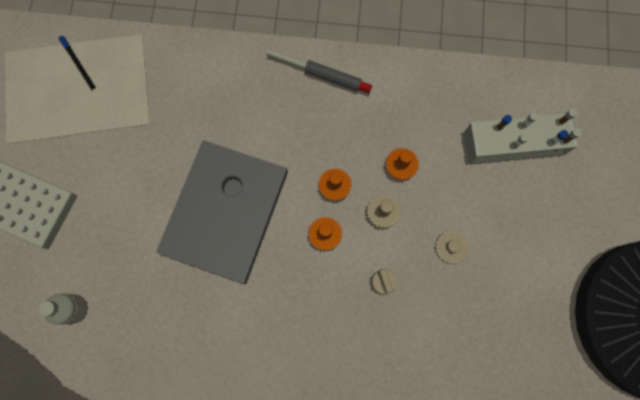

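View pics/sc0.png

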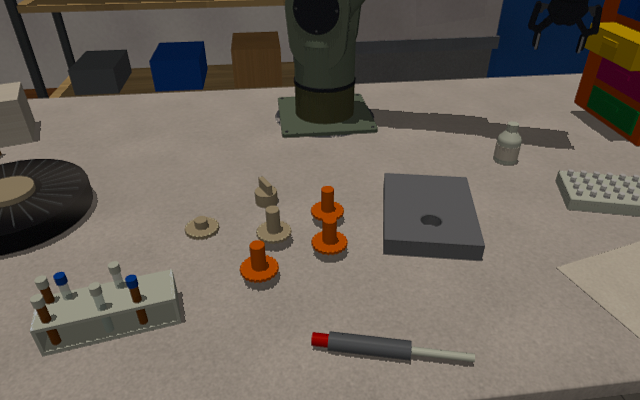

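The top view shows the beige pin at (383,211), the cap at (452,246) and the plug at (383,281). The orange look-alikes are at (335,184), (325,233) and (402,163), and the plate's hole is at (232,186). The scene view agrees, with the pin at (273,222).

```bash
python3 - <<'E'
from h import *
f=np.load("f0.npz"); W=f["W"]; W2=f["W2"]
v,u=np.mgrid[:400,:640]
def rep(n,W,u0,v0,rad,lo,hi):
    m=(np.hypot(u-u0,v-v0)<rad)&(W[...,2]>lo)&(W[...,2]<hi); p=W[m]
    c,rr=cv2.minEnclosingCircle(p[:,:2].astype(np.float32)); print(n,len(p),np.round(p.mean(0),4),np.round(c,4),round(rr,4))
rep("pin knob top",W,385,208,20,.068,.085)
rep("pin flange",W,383,211,25,.021,.034)
rep("scene pin top",W2,273,212,14,.072,.082)
for n,a,b in(("o1",335,184),("o2",325,233),("o3",402,163)):
    rep(n+" flange",W,a,b,24,.018,.034)
rep("cap",W,452,246,22,.004,.03);rep("plug",W,383,281,18,.01,.06)
# plate
m=(abs(W[...,2]-.036)<.006)&(u>150)&(u<295)&(v>135)&(v<290)
m=cv2.morphologyEx(m.astype(np.uint8),cv2.MORPH_OPEN,np.ones((5,5)))
p=W[m>0]; rect=cv2.minAreaRect(p[:,:2].astype(np.float32)); print("plate",rect,p[:,2].mean()); print(cv2.boxPoints(rect))
h=(np.hypot(u-232,v-187)<20)&(W[...,2]<.03); ph=W[h]; print("hole floor",h.sum(),ph.mean(0), u[h].mean(),v[h].mean())
# rim fit by image darkness vs plate: pixels within rim
g=f["i"].mean(2); print(np.round(g[172:202:2,216:250:2]).astype(int))
E
```

```text
pin knob top 152 [ 0.5733 -0.1687  0.0752] [ 0.5737 -0.169 ] 0.0129
pin flange 665 [ 0.5716 -0.168   0.0256] [ 0.5741 -0.169 ] 0.0338
scene pin top 104 [ 0.5775 -0.1697  0.0753] [ 0.577  -0.1709] 0.0139
o1 flange 641 [ 0.6154 -0.0681  0.0255] [ 0.6188 -0.0682] 0.0341
o2 flange 700 [ 0.5163 -0.059   0.0254] [ 0.5183 -0.059 ] 0.0337
o3 flange 607 [ 0.6703 -0.1964  0.0257] [ 0.6751 -0.1979] 0.0339
cap 863 [ 0.5185 -0.31    0.0106] [ 0.5168 -0.315 ] 0.0381
plug 512 [ 0.4357 -0.1789  0.0367] [ 0.4372 -0.1807] 0.0239
plate ((0.5433677434921265, 0.14519791305065155), (0.18152914941310883, 0.24061694741249084), 76.89247131347656) 0.03551575349910288
[[0.40561026 0.08408158]
 [0.6399582  0.02951464]
 [0.6811252  0.20631424]
 [0.44677728 0.2608812 ]]
hole floor 296 [0.59642144 0.13795896 0.0118009 ] 231.36486486486487 185.36148648648648
[[85 86 84 85 86 86 86 86 86 86 86 86 86 86 86 87 87]
 [84 85 85 86 86 85 85 81 81 84 85 87 87 86 86 87 87]
 [85 85 85 84 84 78 68 59 57 59 69 79 85 87 87 86 87]
 [85 85 86 85 75 55 42 40 46 43 43 58 77 86 87 86 87]
 [85 86 85 77 54 42 54 69 79 75 68 54 61 83 87 87 88]
 [85 86 83 63 43 55 78 86 86 86 85 81 62 74 86 88 87]
 [86 86 80 54 46 75 86 86 86 86 86 86 77 72 87 87 87]
 [85 85 79 50 60 85 86 85 86 86 87 86 85 78 87 87 87]
 [86 86 81 56 70 86 85 86 86 87 86 86 85 82 87 87 87]
 [85 85 85 64 71 85 87 87 86 86 87 87 81 82 88 88 87]
 [86 86 86 79 71 84 86 86 87 86 87 83 82 86 87 87 87]
 [86 86 86 85 82 80 84 85 85 85 81 82 87 87 87 88 88]
 [87 87 87 87 86 84 81 81 82 83 85 87 87 87 87 88 88]
 [86 85 86 86 87 87 86 87 86 88 87 87 87 87 87 88 88]
 [87 87 87 88 87 87 87 87 87 88 88 88 87 87 87 89 88]]
```

```bash
cat >> h.py <<'E'
def plan(xyz,ybear,n,keep=None):
    """rows to reach xyz, tool y at bearing ybear (deg), tool down, in n rows"""
    s=r.observe(); p=np.array(s["tool_pos"]); M0=R.from_rotvec(s["ee_rot"])
    b=np.radians(ybear); y=np.array([np.cos(b),np.sin(b),0]); z=np.array([0,0,-1.]); x=np.cross(y,z)
    T=R.from_matrix(np.stack([x,y,z],1)); rv=(M0.inv()*T).as_rotvec(degrees=True)
    print("pos",p.round(4),"rv",rv.round(1)); M=M0; q=p.copy()
    for k in range(n):
        d=M.inv().apply((np.array(xyz)-q)/(n-k)).round(1 if n<3 else 0); w=(rv/n).round(1); print(d.tolist() if 0 else (M.inv().apply((np.array(xyz)-q)/(n-k)*1000).round(0)).tolist(),w.tolist())
        q=q+M.apply(M.inv().apply((np.array(xyz)-q)/(n-k)*1000).round(0)/1000); M=M*R.from_rotvec(w,degrees=True)
E
python3 - <<'E'
from h import *
plan([.574,-.169,.2],-13,20)
f=np.load("f0.npz"); W=f["W"]
d=r.get_image("top")
for uu,vv in((232.2,186)),:
    Rm=R.from_rotvec(d["rotation"]).as_matrix(); ray=Rm@[(uu-d["cx"])/d["fx"],(vv-d["cy"])/d["fy"],1]; P=np.array(d["position"]); print(P+ray*(.036-P[2])/ray[2])
E
```

```text
pos [0.2457 0.5196 0.2309] rv [-0.   0.  77.7]
[-30.0, -24.0, 2.0] [-0.0, 0.0, 3.9]
[-31.0, -22.0, 2.0] [-0.0, 0.0, 3.9]
[-33.0, -20.0, 2.0] [-0.0, 0.0, 3.9]
[-34.0, -18.0, 1.0] [-0.0, 0.0, 3.9]
[-35.0, -15.0, 2.0] [-0.0, 0.0, 3.9]
[-36.0, -13.0, 1.0] [-0.0, 0.0, 3.9]
[-37.0, -10.0, 2.0] [-0.0, 0.0, 3.9]
[-37.0, -8.0, 1.0] [-0.0, 0.0, 3.9]
[-38.0, -5.0, 2.0] [-0.0, 0.0, 3.9]
[-38.0, -3.0, 1.0] [-0.0, 0.0, 3.9]
[-38.0, -0.0, 2.0] [-0.0, 0.0, 3.9]
[-38.0, 2.0, 1.0] [-0.0, 0.0, 3.9]
[-38.0, 5.0, 2.0] [-0.0, 0.0, 3.9]
[-37.0, 8.0, 1.0] [-0.0, 0.0, 3.9]
[-37.0, 10.0, 2.0] [-0.0, 0.0, 3.9]
[-36.0, 12.0, 1.0] [-0.0, 0.0, 3.9]
[-35.0, 15.0, 2.0] [-0.0, 0.0, 3.9]
[-34.0, 17.0, 1.0] [-0.0, 0.0, 3.9]
[-32.0, 20.0, 2.0] [-0.0, 0.0, 3.9]
[-31.0, 22.0, 1.0] [-0.0, 0.0, 3.9]
[0.58963298 0.13102604 0.036     ]
```

Call:
step_arm([
  [-30,-24,2,0,0,3.9,1],
  [-31,-22,2,0,0,3.9,1],
  [-33,-20,2,0,0,3.9,1],
  [-34,-18,1,0,0,3.9,1],
  [-35,-15,2,0,0,3.9,1],
])

```text
t: 0.65
tool_pos: [0.329, 0.3455, 0.2223]
ee_rot: [1.201, 2.903, -0.0]
ft_force: [0.7, -0.0, -0.4]
opening: 0.998
gripper_force: 0.0
```

Call:
step_arm([
  [-36,-13,1,0,0,3.9,1],
  [-37,-10,2,0,0,3.9,1],
  [-37,-8,1,0,0,3.9,1],
  [-38,-5,2,0,0,3.9,1],
  [-38,-3,1,0,0,3.9,1],
])

```text
t: 1.15
tool_pos: [0.4114, 0.1734, 0.2152]
ee_rot: [-1.676, -2.657, 0.0]
ft_force: [0.7, 0.6, -0.3]
opening: 0.998
gripper_force: 0.0
```

Call:
step_arm([
  [-38,0,2,0,0,3.9,1],
  [-38,2,1,0,0,3.9,1],
  [-38,5,2,0,0,3.9,1],
  [-37,8,1,0,0,3.9,1],
  [-37,10,2,0,0,3.9,1],
])

```text
t: 1.65
tool_pos: [0.4934, 0.0013, 0.2073]
ee_rot: [2.102, 2.335, 0.0]
ft_force: [-0.0, 1.1, -0.7]
opening: 1.001
gripper_force: 0.0
```

Call:
step_arm([
  [-36,12,1,0,0,3.9,1],
  [-35,15,2,0,0,3.9,1],
  [-34,17,1,0,0,3.9,1],
  [-32,20,2,0,0,3.9,1],
  [-31,22,1,0,0,3.9,1],
])

```text
t: 2.15
tool_pos: [0.575, -0.1699, 0.2001]
ee_rot: [-2.466, -1.945, 0.0]
ft_force: [0.3, 0.6, 0.9]
opening: 0.999
gripper_force: 0.0
```

```bash
python3 - <<'E'
from h import *
s=state(); print(np.round(s["joint_pos"],2)); plan([.575,-.1695,.036],-13,6)
E
```

```text
{'t': 2.15, 'tool_pos': [0.575, -0.17, 0.2], 'ee_rot': [-2.466, -1.945, 0.0], 'ft_force': [0.336, 0.618, 0.904], 'opening': 0.999, 'gripper_force': 0.0}
[[0.233, 0.973, -0.0], [0.973, -0.233, 0.0], [0.0, -0.0, -1.0]]
[ 0.12  0.79  0.23  1.44 -0.21  0.93  0.18]
pos [ 0.575  -0.1699  0.2001] rv [-0.  -0.  -0.5]
[0.0, 0.0, 27.0] [-0.0, -0.0, -0.1]
[0.0, 0.0, 27.0] [-0.0, -0.0, -0.1]
[0.0, 0.0, 28.0] [-0.0, -0.0, -0.1]
[0.0, 0.0, 27.0] [-0.0, -0.0, -0.1]
[0.0, 0.0, 28.0] [-0.0, -0.0, -0.1]
[0.0, 0.0, 27.0] [-0.0, -0.0, -0.1]
```

Call:
step_arm([
  [0,0,35,0,0,0,1],
  [0,0,35,0,0,0,1],
  [0,0,35,0,0,0,1],
  [0,0,30,0,0,0,1],
  [0,0,19,0,0,0,1],
])

```text
t: 2.65
tool_pos: [0.5737, -0.1683, 0.0439]
ee_rot: [-2.463, -1.948, 0.002]
ft_force: [0.3, -0.1, 0.0]
opening: 1.001
gripper_force: 0.0
```

Call:
step_arm([
  [0,0,10,0,0,0,1],
  [0,0,0,0,0,0,0],
  [0,0,0,0,0,0,0],
  [0,0,0,0,0,0,0],
  [0,0,0,0,0,0,0],
], newtons=50)

```text
t: 3.15
tool_pos: [0.5749, -0.1686, 0.0372]
ee_rot: [2.463, 1.948, 0.001]
ft_force: [-0.1, 0.2, -0.0]
opening: 0.329
gripper_force: 0.0
```

Call:
step_arm([
  [0,0,0,0,0,0,0],
  [0,0,0,0,0,0,0],
  [0,0,0,0,0,0,0],
])

```text
t: 3.45
tool_pos: [0.575, -0.1687, 0.0372]
ee_rot: [2.463, 1.948, 0.001]
ft_force: [-1.2, 0.1, 8.6]
opening: 0.289
gripper_force: 48.5
```

```bash
python3 - <<'E'
from h import *
j,W2,d2=grab("scene"); save(cv2.resize(j[120:280,160:400],None,fx=3,fy=3),"sc1")
state()
E
```

```text
{'t': 3.5, 'tool_pos': [0.575, -0.169, 0.037], 'ee_rot': [2.463, 1.948, 0.001], 'ft_force': [-1.002, 0.779, 7.672], 'opening': 0.289, 'gripper_force': 48.541}
[[0.23, 0.973, 0.001], [0.973, -0.23, -0.0], [-0.0, 0.001, -1.0]]
```

View pics/sc1.png

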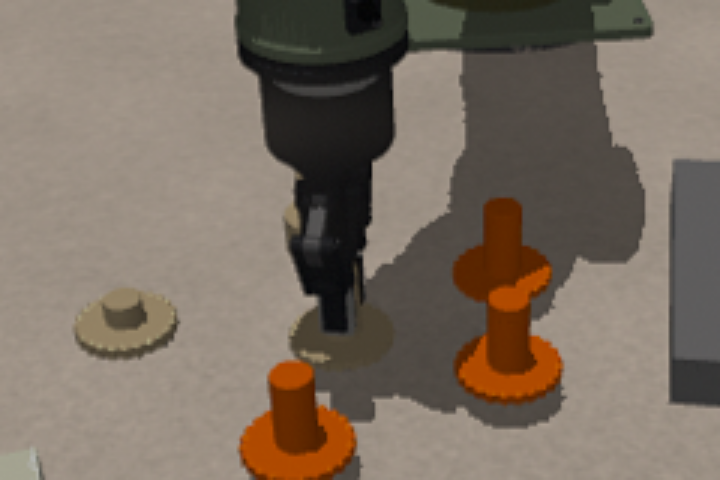

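The crop shows the gripper closed on the pin, whose flange is at (340,335). The oranges are untouched. Next I lift and carry it.

Call:
step_arm([
  [0,0,-5,0,0,0,0],
  [0,0,-20,0,0,0,0],
  [0,0,-35,0,0,0,0],
  [0,0,-35,0,0,0,0],
  [0,0,-25,0,0,0,0],
])

```text
t: 4.0
tool_pos: [0.5748, -0.1687, 0.159]
ee_rot: [2.463, 1.948, 0.001]
ft_force: [-0.6, -0.4, -1.3]
opening: 0.29
gripper_force: 49.2
```

```bash
python3 - <<'E'
from h import *
state(); plan([.508,.152,.155],-13.1,10)
E
```

```text
{'t': 4.0, 'tool_pos': [0.575, -0.169, 0.159], 'ee_rot': [2.463, 1.948, 0.001], 'ft_force': [-0.628, -0.41, -1.341], 'opening': 0.29, 'gripper_force': 49.228}
[[0.23, 0.973, 0.002], [0.973, -0.23, -0.001], [-0.0, 0.002, -1.0]]
pos [ 0.5748 -0.1687  0.159 ] rv [ 0.1  0.  -0.2]
[30.0, -14.0, 0.0] [0.0, 0.0, -0.0]
[30.0, -14.0, 0.0] [0.0, 0.0, -0.0]
[30.0, -14.0, 0.0] [0.0, 0.0, -0.0]
[30.0, -14.0, 1.0] [0.0, 0.0, -0.0]
[29.0, -14.0, 0.0] [0.0, 0.0, -0.0]
[30.0, -14.0, 1.0] [0.0, 0.0, -0.0]
[29.0, -14.0, 0.0] [0.0, 0.0, -0.0]
[30.0, -14.0, 1.0] [0.0, 0.0, -0.0]
[29.0, -13.0, 0.0] [0.0, 0.0, -0.0]
[30.0, -14.0, 1.0] [0.0, 0.0, -0.0]
```

Call:
step_arm([
  [15,-7,0,0,0,0,0],
  [30,-14,0,0,0,0,0],
  [30,-14,0,0,0,0,0],
  [30,-14,0,0,0,0,0],
  [30,-14,1,0,0,0,0],
])

```text
t: 4.5
tool_pos: [0.544, -0.0214, 0.1559]
ee_rot: [2.464, 1.949, 0.001]
ft_force: [1.3, -0.2, -0.9]
opening: 0.292
gripper_force: 49.3
```

Call:
step_arm([
  [30,-14,0,0,0,0,0],
  [30,-14,1,0,0,0,0],
  [30,-14,0,0,0,0,0],
  [30,-14,1,0,0,0,0],
  [27,-13,0,0,0,0,0],
])

```text
t: 5.0
tool_pos: [0.5106, 0.1379, 0.1537]
ee_rot: [-2.463, -1.949, -0.001]
ft_force: [0.3, 0.1, -0.7]
opening: 0.291
gripper_force: 49.3
```

Call:
step_arm([
  [15,-7,0,0,0,0,0],
  [0,0,25,0,0,0,0],
  [0,0,25,0,0,0,0],
  [0,0,15,0,0,0,0],
  [0,0,0,0,0,0,0],
])

```text
t: 5.5
tool_pos: [0.507, 0.1523, 0.0872]
ee_rot: [-2.463, -1.948, 0.004]
ft_force: [0.2, -0.1, -0.1]
opening: 0.288
gripper_force: 49.3
```

```bash
python3 - <<'E'
from h import *
j,W2,d2=grab("scene"); save(cv2.resize(j[100:280,340:520],None,fx=3.3,fy=3.3),"sc2")
state()
E
```

```text
{'t': 5.55, 'tool_pos': [0.508, 0.152, 0.088], 'ee_rot': [-2.464, -1.949, 0.001], 'ft_force': [0.109, -0.203, -0.894], 'opening': 0.289, 'gripper_force': 49.3}
[[0.23, 0.973, -0.001], [0.973, -0.23, -0.0], [-0.0, -0.001, -1.0]]
```

View pics/sc2.png

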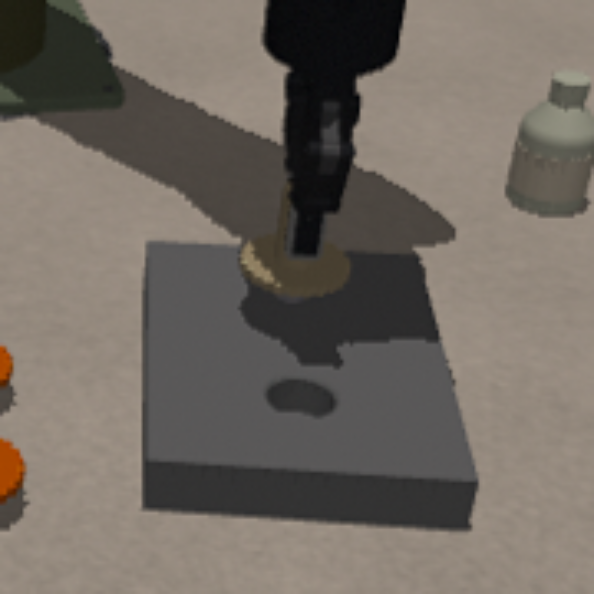

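The crop shows the pin held over the bare plate, with its flange at (295,265) and the hole at (300,398). Before setting it down I'll measure the flange for tilt.

```bash
python3 - <<'E'
from h import *
for n in("scene","top"):
    j,W,d=grab(n); hs=j.astype(int)
    m=(hs[...,0]-hs[...,2]>12)&(abs(W[...,0]-.508)<.04)&(abs(W[...,1]-.152)<.045)&(W[...,2]>.04)&(W[...,2]<.15)
    p=W[m]; print(n,m.sum())
    if m.sum()<40: continue
    print("z pct",np.percentile(p[:,2],[2,25,50,75,98]).round(4))
    f=p[(p[:,2]<np.median(p[:,2])+.006)]
    for _ in range(4):
        c=f.mean(0); nrm=np.linalg.svd(f-c,full_matrices=False)[2][2]; e=abs((f-c)@nrm); f=f[e<max(.002,np.percentile(e,90))] if _<3 else f
    print(len(f),c.round(4),(nrm*np.sign(nrm[2])).round(3),cv2.minEnclosingCircle(f[:,:2].astype(np.float32)))
E
```

```text
scene 460
z pct [0.0718 0.0758 0.0769 0.078  0.1231]
313 [0.5153 0.1489 0.0767] [ 0.    -0.001  1.   ] ((0.5090093612670898, 0.15129071474075317), 0.03389567509293556)
top 537
z pct [0.0731 0.0763 0.0777 0.0794 0.1271]
328 [0.5021 0.1371 0.0772] [-0.006 -0.005  1.   ] ((0.5049375295639038, 0.1477106362581253), 0.03313148394227028)
```

Upright, with the foot about 15 mm above the plate. Now lowering it.

Call:
step_arm([
  [0,0,6,0,0,0,0],
  [0,0,5,0,0,0,0],
  [0,0,1,0,0,0,0],
  [0,0,1,0,0,0,0],
  [0,0,0,0,0,0,0],
])

```text
t: 6.15
tool_pos: [0.5077, 0.1524, 0.0753]
ee_rot: [2.464, 1.949, -0.0]
ft_force: [-0.3, -0.2, -2.0]
opening: 0.292
gripper_force: 49.3
```

Call:
step_arm([
  [0,0,1,0,0,0,0],
  [0,0,0,0,0,0,0],
])

```text
t: 6.35
tool_pos: [0.5077, 0.1524, 0.0743]
ee_rot: [2.464, 1.949, -0.0]
ft_force: [0.2, -0.6, -1.8]
opening: 0.286
gripper_force: 49.3
```

Call:
step_arm([
  [0,0,0.5,0,0,0,0],
  [0,0,0,0,0,0,0],
])

```text
t: 6.55
tool_pos: [0.5077, 0.1525, 0.0738]
ee_rot: [2.464, 1.949, -0.0]
ft_force: [-0.3, 0.5, -1.1]
opening: 0.288
gripper_force: 49.3
```

Call:
step_arm([
  [0,0,0.5,0,0,0,0],
  [0,0,0,0,0,0,0],
])

```text
t: 6.75
tool_pos: [0.5077, 0.1525, 0.0733]
ee_rot: [2.464, 1.949, -0.0]
ft_force: [0.1, -0.2, -2.0]
opening: 0.291
gripper_force: 49.3
```

Call:
step_arm([
  [0,0,0.5,0,0,0,0],
  [0,0,0,0,0,0,0],
])

```text
t: 6.95
tool_pos: [0.5078, 0.1525, 0.0732]
ee_rot: [2.464, 1.949, 0.0]
ft_force: [-3.2, 0.0, 9.3]
opening: 0.291
gripper_force: 50.6
```

Contact at about 10 N. Sliding 86 mm along tool +y.

Call:
step_arm([
  [0,3,0,0,0,0,0],
  [0,6,0,0,0,0,0],
  [0,6,0,0,0,0,0],
])

```text
t: 7.25
tool_pos: [0.5211, 0.1496, 0.0732]
ee_rot: [-2.461, -1.948, 0.003]
ft_force: [-10.9, 2.9, 16.7]
opening: 0.294
gripper_force: 51.1
```

Call:
step_arm([
  [0,6,0,0,0,0,0],
  [0,6,0,0,0,0,0],
  [0,6,0,0,0,0,0],
])

```text
t: 7.55
tool_pos: [0.5387, 0.1454, 0.0732]
ee_rot: [-2.462, -1.948, 0.003]
ft_force: [-10.8, 1.9, 16.9]
opening: 0.288
gripper_force: 51.1
```

Call:
step_arm([
  [0,6,0,0,0,0,0],
  [0,6,0,0,0,0,0],
  [0,6,0,0,0,0,0],
  [0,6,0,0,0,0,0],
])

```text
t: 7.95
tool_pos: [0.5622, 0.1399, 0.0732]
ee_rot: [-2.462, -1.948, 0.002]
ft_force: [-9.5, 3.1, 15.9]
opening: 0.291
gripper_force: 51.1
```

Call:
step_arm([
  [0,6,0,0,0,0,0],
  [0,6,0,0,0,0,0],
  [0,6,0,0,0,0,0],
])

```text
t: 8.25
tool_pos: [0.58, 0.1356, 0.0731]
ee_rot: [-2.462, -1.948, 0.002]
ft_force: [-5.9, 0.4, 7.9]
opening: 0.291
gripper_force: 50.1
```

Call:
step_arm([
  [0,5,0,0,0,0,0],
  [0,4,0,0,0,0,0],
  [0,2,0,0,0,0,0],
  [0,0,0,0,0,0,0],
])

```text
t: 8.65
tool_pos: [0.5915, 0.1325, 0.0727]
ee_rot: [2.464, 1.949, -0.0]
ft_force: [-0.4, 0.6, -1.1]
opening: 0.292
gripper_force: 49.1
```

```bash
python3 - <<'E'
from h import *
for n,(a,b) in {"scene":((520,680),(60,210))}.items():
    j,W,d=grab(n); save(cv2.resize(j[130:290,350:510],None,fx=3.7,fy=3.7),"sc3")
j,W,d=grab("top")
hs=j.astype(int); m=(hs[...,0]-hs[...,2]>12)&(abs(W[...,0]-.59)<.05)&(abs(W[...,1]-.134)<.05)&(W[...,2]>.04)
p=W[m]; f=p[p[:,2]<np.median(p[:,2])+.006]; print(len(f),np.median(f[:,2]),cv2.minEnclosingCircle(f[:,:2].astype(np.float32)))
state()
E
```

```text
407 0.060600415032994626 ((0.5891311168670654, 0.12969565391540527), 0.03290273994207382)
{'t': 8.75, 'tool_pos': [0.591, 0.133, 0.073], 'ee_rot': [-2.464, -1.949, 0.0], 'ft_force': [-0.137, -0.153, -1.798], 'opening': 0.292, 'gripper_force': 49.146}
[[0.23, 0.973, -0.0], [0.973, -0.23, -0.0], [-0.0, -0.0, -1.0]]
```

View pics/sc3.png

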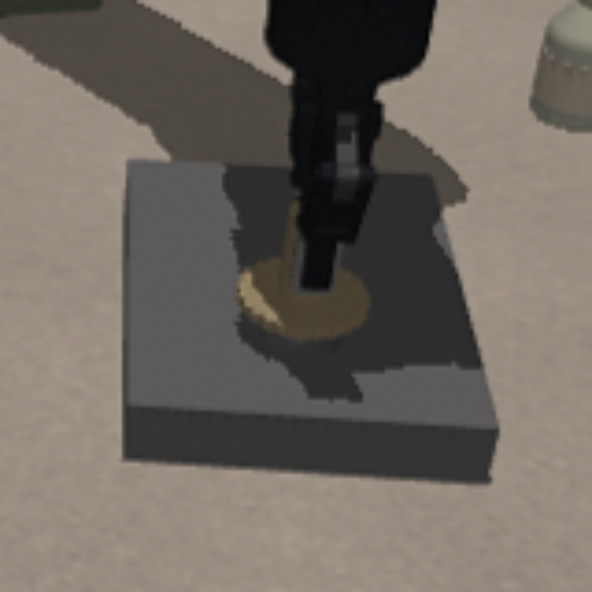

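The picture shows the pin upright with its flange at (305,298) covering the hole. The support force has gone to zero, so the foot is over the hole. Lowering it in.

Call:
step_arm([
  [0,0,3,0,0,0,0],
  [0,0,3,0,0,0,0],
  [0,0,4,0,0,0,0],
  [0,0,0,0,0,0,0],
])

```text
t: 9.15
tool_pos: [0.5911, 0.1326, 0.0621]
ee_rot: [-2.464, -1.949, 0.001]
ft_force: [0.6, -0.1, -0.6]
opening: 0.292
gripper_force: 49.1
```

Call:
step_arm([
  [0,0,4,0,0,0,0],
  [0,0,3,0,0,0,0],
  [0,0,1.5,0,0,0,0],
  [0,0,0,0,0,0,0],
])

```text
t: 9.55
tool_pos: [0.5913, 0.1326, 0.054]
ee_rot: [-2.464, -1.949, 0.001]
ft_force: [0.3, -0.2, -1.5]
opening: 0.293
gripper_force: 49.2
```

Call:
step_arm([
  [0,0,0.5,0,0,0,0],
  [0,0,0.5,0,0,0,0],
  [0,0,0,0,0,0,0],
])

```text
t: 9.85
tool_pos: [0.5914, 0.1327, 0.0533]
ee_rot: [2.464, 1.949, -0.0]
ft_force: [-0.4, -0.1, -2.1]
opening: 0.295
gripper_force: 49.2
```

Call:
step_arm([
  [0,0,0.5,0,0,0,0],
  [0,0,0,0,0,0,0],
])

```text
t: 10.05
tool_pos: [0.5915, 0.1327, 0.0533]
ee_rot: [2.464, 1.949, 0.0]
ft_force: [-1.7, -0.5, 7.7]
opening: 0.295
gripper_force: 50.3
```

Call:
step_arm([
  [0,0,0.4,0,0,0,0],
  [0,0,0,0,0,0,0],
])

```text
t: 10.25
tool_pos: [0.5915, 0.1327, 0.0532]
ee_rot: [2.464, 1.949, 0.001]
ft_force: [-5.1, -1.0, 14.8]
opening: 0.292
gripper_force: 50.8
```

Seated: the flange touched after about 20 mm of drop. Releasing and retreating.

Call:
step_arm([
  [0,0,-0.5,0,0,0,0],
  [0,0,0,0,0,0,0.4],
  [0,0,0,0,0,0,0.6],
  [0,0,0,0,0,0,1],
  [0,0,0,0,0,0,1],
])

```text
t: 10.75
tool_pos: [0.5914, 0.1326, 0.0528]
ee_rot: [2.464, 1.949, -0.0]
ft_force: [-0.9, -0.4, 0.3]
opening: 0.888
gripper_force: 0.0
```

Call:
step_arm([
  [0,0,0,0,0,0,1],
  [0,0,0,0,0,0,1],
  [0,0,0,0,0,0,1],
  [0,0,-10,0,0,0,1],
  [0,0,-25,0,0,0,1],
])

```text
t: 11.25
tool_pos: [0.5906, 0.1325, 0.0874]
ee_rot: [-2.463, -1.948, 0.004]
ft_force: [0.4, 0.9, -0.4]
opening: 1.002
gripper_force: 0.0
```

Call:
step_arm([
  [0,0,-30,0,0,0,1],
  [0,0,-40,0,0,0,1],
  [-20,0,-20,0,0,0,1],
  [-40,0,0,0,0,0,1],
  [-40,0,0,0,0,0,1],
])

```text
t: 11.75
tool_pos: [0.5681, 0.0346, 0.1792]
ee_rot: [2.462, 1.95, 0.002]
ft_force: [1.4, -1.4, -0.1]
opening: 0.998
gripper_force: 0.0
```

```bash
python3 - <<'E'
from h import *
k,W,d=grab("scene"); save(k,"sc4"); j,W,d=grab("top")
for n in("scene","top"):
    j,W,d=grab(n); hs=j.astype(int)
    m=(hs[...,0]-hs[...,2]>12)&(abs(W[...,0]-.59)<.05)&(abs(W[...,1]-.134)<.05)&(W[...,2]>.038)&(W[...,2]<.1)
    p=W[m]
    for a,b in((.039,.046),(.086,.098)):
        f=p[(p[:,2]>a)&(p[:,2]<b)]; 
        if len(f)>10: c=f.mean(0); nn=np.linalg.svd(f-c,full_matrices=False)[2][2]; print(n,len(f),np.median(f[:,2]),nn.round(3),cv2.minEnclosingCircle(f[:,:2].astype(np.float32)))
state()
E
```

```text
scene 439 0.041659353439071456 [-0.     0.001 -1.   ] ((0.5910714864730835, 0.1321970522403717), 0.03489522263407707)
scene 114 0.09102761630815276 [-0.1    0.046 -0.994] ((0.5925573110580444, 0.13115869462490082), 0.013702412135899067)
{'t': 11.95, 'tool_pos': [0.568, 0.035, 0.179], 'ee_rot': [2.465, 1.947, 0.001], 'ft_force': [-0.482, 0.492, -0.57], 'opening': 0.997, 'gripper_force': 0.0}
[[0.232, 0.973, 0.001], [0.973, -0.232, 0.0], [0.0, 0.001, -1.0]]
```

View pics/sc4.png

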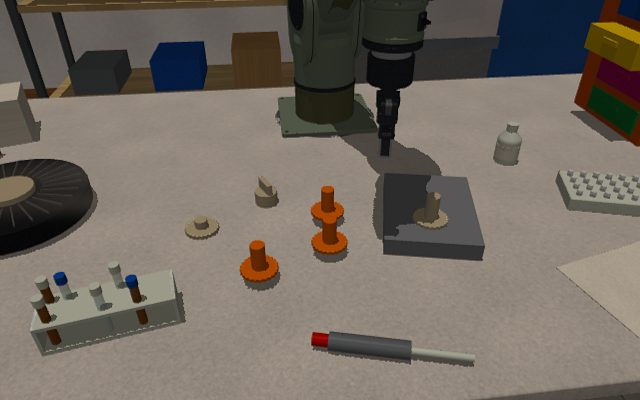

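The pin stands upright at (431,212) with its flange flat on the plate: flange top z is 41.7 mm and its normal is vertical. The plug, cap and orange parts haven't moved, and the gripper is clear.

```bash
python3 -c "
from plant import r
print(r.hand_in())"
```

```text
the job is handed in; nothing more can be done
None
```

The pin was set down on the bare plate about 8.5 cm from the hole and slid upright to it without lifting; there I lowered it in still gripped rather than letting it fall, let go with its flange flat on the plate, and handed the job in at about 12 s.

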